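# Draw the mosquito-coil tin off the tea board onto its stand

### The job

The round green mosquito-coil tin stands on the black stone tea board, tight against the mahjong case. Push its square brown stand snug and square against the free long edge of the board, without ramming it, and only then slide the tin out from the case and across onto the stand until it lies flat in the round recess. Never lift, tip or crush the tin; leave the stand snug against the board and everything else where it is.

Things in the scene. Friction and masses are not known exactly. Their poses are not given: they have to be found in the camera images.
- tea_board: Black stone tea board, a slab 440 x 170 x 22 mm (local x, y, z) with square edges, too heavy to move. Origin at the centre of its underside, z up; its top is 22 mm above the ledge. Its free long edge, the local -y face (85 mm from the origin), looks towards the stand; the mahjong case lies along its +y edge.
- stand: Square brown stoneware stand, 150 x 150 x 20 mm, 0.7 to 1.1 kg, loose on the ledge (friction 0.5 to 0.7), sides turned up to 0.3 rad from the board's. Too wide to grip. Origin: centre of underside, z up, x and y along its sides. Its top has a central round recess 114 mm across, 4 mm deep: rim 20 mm, recess floor 16 mm above the ledge. Snug to the board its centre has board-local y = -160 mm.
- tin: Closed round green tin, 110 mm across, 30 mm high, flat lid, upright side, bottom edge bevelled 2.5 mm, 0.18 to 0.29 kg. Too wide to grip. Origin: centre of underside, z up. Starts on the board within 4 mm of the case: no room behind it. It slides on the board (friction about 0.3); fingertips pressing the lid drag it (about 0.9). In the recess: 2 mm play all round, underside 16 mm above the ledge.
- teapot: Small brown clay teapot on the board's +x end, body 74 mm across, 62 mm high, spout along its local +x and handle to -x (120 mm over both). Origin at the centre of its underside. Leave alone.
- cup: Blue tea cup on the board's -x end, 56 mm across, 40 mm high. Origin at the centre of its underside. Leave alone.
- cat: Gold plastic beckoning cat, 74 mm wide, about 118 mm high, on the ledge to the right of the stand. Origin at the centre of its underside. Leave alone.
- rice_bowl: White porcelain rice bowl with a blue band, 114 mm across the rim, 58 mm high, on the ledge to the right of the stand. Origin at the centre of its underside. Leave alone.
- hair_clip: Chrome hair clip lying on the ledge, 66 x 13 x 13 mm, long side along its local x. Origin at the centre of its underside. Leave alone.
- mahjong_case: Flat grey case full of mahjong tiles, 340 x 230 x 65 mm (local x, y, z), lying on the ledge along the board's +y edge with its sides parallel to the board's; too heavy to move. Origin at the centre of its underside. Its -y face, 115 mm from the origin and 87 mm from the board's origin, stands right behind the tin, 43 mm higher than the board.
There are look-alikes about, which are no part of the job. Several things have the shape of the stand; the one meant has the colours described above.

How it is judged:
By the outcome, as a careful person would: the job done as asked, in the order asked, and still so for the second after the job is handed in, with the robot touching nothing.
It also fails if it takes over 61 s, if anything falls off the work surface, if the arm or the gripper's body presses on something with over 40 N, if the wrist force passes 120 N, or if a joint passes its speed limit or range.

### The arm

A 6-joint arm with a two-finger parallel gripper is mounted at the origin on the work surface. World frame = base frame: x ahead of the robot, y to its left, z up, the work surface at z = 0. Lengths are in m, angles in rad, forces in N, time in s.
With the tool pointing down it reaches from about 0.375 to 0.975 m from the base axis. Payload 3.8 kg.
Tool frame: the origin (TCP) lies at the very end of the fingers, on their centre line; the grasp point (between the pads) lies 19 mm behind it (bot.pinch_z is the distance from the TCP to the grasp point, in m); x points along the fingers, y is the direction in which the jaws open and shut, and the axes are right-handed (so a half turn about x gives the same grasp; the last joint's range is limited). The gripper opens to 85 mm and grips with 20 to 120 N. Pads are 22 mm wide; open, the fingers measure 114 mm over their backs; the gripper's body (76 mm by 85 mm) begins 54 mm behind the grasp point. The pads swing forward as they close: fully open they stand 13 mm farther back than shut.
Start: joints at [-1.341, 0.264, 1.604, -0, 1.274, -0.037], TCP at [0.178, -0.651, 0.231] pointing down, gripper open.
Joint ranges: [-2.63, 2.63], [-0.94, 2.18], [0.31, 2.57], [-1.31, 4.45], [0, 2.66], [-2.55, 2.55]. Speed limits (rad/s): [2.57, 2.57, 3.14, 3.14, 3.14, 3.14].

### API

Orientations are given as a rotation vector (axis times angle).
In Python, from workcell import monitor, imaging, finish_job, bot gives the robot as it stands.
- The arm moves only by the tool jog_arm, never from a script. Its argument "rows" is a list of rows, each a list of 7 numbers: the shift along the tool's x, y, z in m, then the turn, a rotation vector about the tool's x, y, z in rad, then the opening in per cent of the stroke, from 0 (shut) to 100 (fully open). A call has 1 to 20 rows; each row is the pose to reach, as a shift and turn from the pose measured when the call began, along the tool's axes at that moment; what a row does not reach only later rows make up. A row lasts 1/10 s, in which the tool goes at most 50 mm and 8.59 degrees, less where a joint would pass 70% of its speed; a pose out of reach is approached as far as the arm can. A call with a gripper value outside its range is refused whole. The fingers move at their own pace and stop on an object; "force" is the grip in N (left out, the last holds). Time passes only in rows, so rows that repeat a pose let the fingers close. It gives the time, the measured TCP pose, the force and the opening at its end, in the units of the state.
- monitor.read_state(): the state, without advancing time (a new reading comes with each control period).
- imaging.read_camera(name): name is "scene" or "top" or "wrist"; returns the picture (480x640x3 uint8, blue, green, red); there is no depth.
- imaging.camera_params(name): a dict with "fx", "fy", "cx", "cy" (pixels), "T" (4x4, takes a point from camera to world coordinates); the wrist camera has in their place "T_tool_cam" (4x4, takes a point from camera to tool coordinates, whose origin is the TCP and whose axes are the tool frame's). Camera axes: x right, y down, z forward; pixel columns grow to the right and rows downward; lengths in m; the calibration is good to about 2 mm. A picture is of the moment at which its call begins: read the wrist's pose just before it. camera_params takes no time and is no camera call.
- finish_job(): hands the job in, once; it reports no verdict.
The state is a dict: "time": time; "q": joint angles; "joint_vel": joint speeds; "joint_torque": joint torques, N m; "tool_pos": TCP position; "tcp_rot": TCP orientation; "wrist_force": force on the tool from outside, world axes, zero at the start; "torque": the same for the moment, N m; "width": opening from 0.0 (shut) to 1.0 (fully open).
Only numpy, scipy, OpenCV 4.12 (cv2) and the standard library are available. Lean on these libraries where they do the work, as an engineer would, in place of code of your own. Each camera call takes 0.05 s, during which the arm holds its last target. There are 200 camera calls.

## Working session

There is one attempt and no reset: what is moved stays moved. The work goes in short steps, Python scripts to look and compute and a tool call to move; the robot and the scene stay as the last step left them, time stands still between calls to the robot, and variables do not carry over. Pictures are saved under pics/ and viewed, about 8 in all and at most 12, crops included, and the job is handed in when it is done.

Besides the shell and the picture viewer there is one more tool, called after ">>>" as name(argument=value, ...), one argument or row to a line, values as JSON. jog_arm: Moves the arm, as the interface text tells. Its arguments: {"type":"object","properties":{"rows":{"type":"array","items":{"type":"array","items":{"type":"number"}}},"force":{"type":"number"}},"required":["rows"]}

```bash
ls; mkdir -p pics; python3 - <<'E'
from workcell import monitor, imaging, bot
import cv2,numpy as np
print(monitor.read_state())
for n in("top","scene"):
    cv2.imwrite(f"pics/{n}0.png",imaging.read_camera(n)); print(n,imaging.camera_params(n))
print(imaging.camera_params("wrist"))
E
```

```text
pics
{'time': 0.0, 'q': array([-1.34088075e+00,  2.64753290e-01,  1.60538529e+00,  6.17187040e-06,
        1.27371675e+00, -3.69123894e-02]), 'joint_vel': array([ 1.83902093e-03, -6.90179945e-04, -1.52125877e-03, -8.79644323e-04,
        1.01516593e-03,  3.38034598e-05]), 'joint_torque': array([ 3.91789390e-04, -5.15114093e+01, -3.67311323e+01, -1.03819687e-04,
        1.28514413e-02,  1.36162335e-07]), 'tool_pos': array([ 0.17780207, -0.6503919 ,  0.22995586]), 'tcp_rot': array([ 2.07963234,  0.28150161, -2.08007752]), 'wrist_force': array([-0.45243279,  0.27192227,  0.21936753]), 'torque': array([-0.03908664, -0.01191732,  0.02299435]), 'width': 1.0023668937980932}
top {'fx': 448.6362478580959, 'fy': 448.6362478580959, 'cx': 323.58242302018397, 'cy': 239.91049668034324, 'T': array([[-0.00400205, -0.99537969,  0.09593361,  0.3603215 ],
       [-0.99976444,  0.0019362 , -0.02161759, -0.0121428 ],
       [ 0.02133196, -0.09599753, -0.99515296,  1.22450711],
       [ 0.        ,  0.        ,  0.        ,  1.        ]])}
scene {'fx': 528.1770614864855, 'fy': 528.1770614864855, 'cx': 323.62021455377254, 'cy': 243.16513574711837, 'T': array([[-0.68927609,  0.52622053, -0.49798638,  1.07684484],
       [ 0.72435817,  0.51408139, -0.45937518,  0.52082388],
       [ 0.01427288, -0.67735683, -0.73551615,  0.92053845],
       [ 0.        ,  0.        ,  0.        ,  1.        ]])}
{'fx': 387.13877442922546, 'fy': 387.13877442922546, 'cx': 314.2165836593556, 'cy': 239.03851933854946, 'T_tool_cam': array([[ 4.19210655e-04, -2.71225856e-01,  9.62515641e-01,
        -1.43322041e-01],
       [ 9.99999839e-01, -2.54361805e-04, -5.07212626e-04,
         1.37013736e-04],
       [ 3.82396395e-04,  9.62515699e-01,  2.71225706e-01,
        -6.76954809e-02],
       [ 0.00000000e+00,  0.00000000e+00,  0.00000000e+00,
         1.00000000e+00]])}
```

View pics/top0.png

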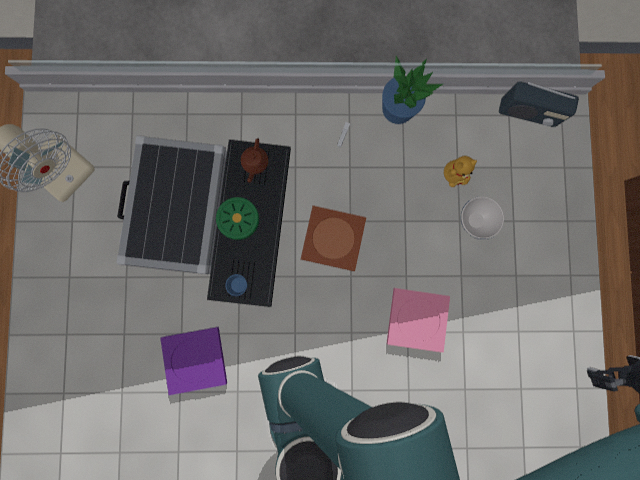

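View pics/scene0.png

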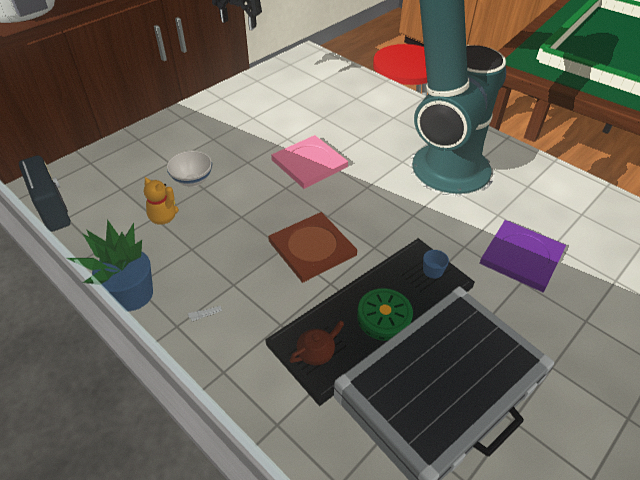

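The top view shows the tin at about (237,218), the board from x 208 to 291, the brown stand centred at (334,238), and the pink and purple decoys at (419,320) and (194,360). Next I fit the poses using both cameras.

```bash
cat > h.py <<'E'
import numpy as np, cv2
from scipy.optimize import minimize
from workcell import monitor, imaging
def proj(P,c,T):
    R,t=T[:3,:3],T[:3,3]; q=(P-t)@R
    return np.c_[c['fx']*q[:,0]/q[:,2]+c['cx'],c['fy']*q[:,1]/q[:,2]+c['cy']]
def box(p,L,W,z0,z1):
    c,s=np.cos(p[2]),np.sin(p[2]); o=[]
    for z in(z0,z1):
        for a,b in((1,1),(-1,1),(-1,-1),(1,-1)):
            x,y=a*L/2,b*W/2; o.append([p[0]+c*x-s*y,p[1]+s*x+c*y,z])
    return np.array(o)
def cyl(p,r,z0,z1):
    a=np.linspace(0,2*np.pi,60,endpoint=False)
    return np.vstack([np.c_[p[0]+r*np.cos(a),p[1]+r*np.sin(a),0*a+z] for z in(z0,z1)])
def hullmask(pts,sh=(480,640)):
    m=np.zeros((sh[0]*4,sh[1]*4),np.uint8)
    h=cv2.convexHull(((pts+.5)*4*16).astype(np.int32))
    cv2.fillConvexPoly(m,h,255,shift=4); return cv2.resize(m,sh[::-1],interpolation=cv2.INTER_AREA).astype(float)/255
def seg(img,kind,near):
    h=cv2.cvtColor(img,cv2.COLOR_BGR2HSV)
    if kind=='stand': m=((h[...,0]<14)&(h[...,1]>100)&(h[...,2]>50))
    if kind=='tin': m=((h[...,0]>50)&(h[...,0]<80)&(h[...,1]>110)&(h[...,2]>40))
    if kind=='board': m=(h[...,2]<62)
    m=m.astype(np.uint8)
    m=cv2.morphologyEx(m,cv2.MORPH_OPEN,np.ones((3,3)))if kind!='board' else m
    n,l,st,ce=cv2.connectedComponentsWithStats(m)
    u,v=near; w=l[max(0,v-12):v+12,max(0,u-12):u+12]; k=np.bincount(w[w>0]).argmax()
    m=(l==k).astype(np.uint8); cs,_=cv2.findContours(m,0,2)
    o=np.zeros(m.shape,np.uint8); cv2.fillConvexPoly(o,cv2.convexHull(np.vstack(cs)),1)
    return o.astype(float)
def fit(masks,cams,Ts,model,p0,steps):
    f=lambda d:sum(np.abs(hullmask(proj(model(p0+d*steps),c,T))-m).sum() for m,c,T in zip(masks,cams,Ts))
    p0=np.array(p0,float); steps=np.array(steps)
    best=None
    for k in range(2):
        r=minimize(f,np.zeros(len(p0)),method='Nelder-Mead',options=dict(initial_simplex=np.vstack([np.zeros(len(p0)),np.eye(len(p0))])*(1 if k==0 else .3),xatol=.005,fatol=.1,maxiter=200))
        p0=p0+r.x*steps
    return p0,r.fun,[m.sum() for m in masks]
E
cat > fit0.py <<'E'
from h import *
C={n:imaging.camera_params(n) for n in("top","scene")}
I={n:cv2.imread(f"pics/{n}0.png") for n in C}
def ray(u,v,z,n="top"):
    c=C[n];d=c['T'][:3,:3]@np.array([(u-c['cx'])/c['fx'],(v-c['cy'])/c['fy'],1]);t=c['T'][:3,3];return (t+d*(z-t[2])/d[2])[:2]
near={'stand':((334,238),(313,245)),'tin':((225,205),(373,318)),'board':((265,200),(290,345))}
M={'stand':lambda p:box(p,.15,.15,0,.02),'tin':lambda p:cyl(p,.055,.022,.052),'board':lambda p:box(p,.44,.17,0,.022)}
a=ray(250,303,.022);b=ray(291,147,.022);e=ray(272,306,.022);
th=np.arctan2(*(b-e)[::-1])
g={'stand':[*ray(334,238,.02),th-.1],'tin':ray(237,218,.052),'board':[*ray(249.5,222.5,.022),th]}
for k in g:
    for names in (("top",),("scene",),("top","scene")):
        if k=='board' and 'scene' in names: continue
        ms=[seg(I[n],k,near[k][0 if n=="top" else 1]) for n in names]
        p=fit(ms,[C[n] for n in names],[C[n]['T'] for n in names],M[k],np.array(g[k]),[.008,.008,.03][:len(g[k])])
        print(k,names,np.round(p[0],4),round(p[1]),p[2])
print(th,g)
E
python3 fit0.py
```

```text
stand ('top',) [ 0.4826 -0.0642 -0.2214] 65 [np.float64(3098.0)]
stand ('scene',) [ 0.4835 -0.0644 -0.2191] 65 [np.float64(3577.0)]
stand ('top', 'scene') [ 0.4829 -0.0643 -0.2201] 136 [np.float64(3098.0), np.float64(3577.0)]
tin ('top',) [0.5339 0.1918] 40 [np.float64(1474.0)]
tin ('scene',) [0.5324 0.19  ] 166 [np.float64(2239.0)]
tin ('top', 'scene') [0.5331 0.1908] 233 [np.float64(1474.0), np.float64(2239.0)]
board ('top',) [ 0.5281  0.1634 -0.1159] 241 [np.float64(10627.0)]
-0.11293706595387473 {'stand': [np.float64(0.48156521626837206), np.float64(-0.06646640953488361), np.float64(-0.21293706595387474)], 'tin': array([0.53163654, 0.1897225 ]), 'board': [np.float64(0.5237531561469142), np.float64(0.16116762110722166), np.float64(-0.11293706595387473)]}
```

```bash
cat > rel.py <<'E'
from h import *
from scipy.spatial.transform import Rotation as Ro
B=np.array([.5281,.1634]); TH=-.1159
bx=np.array([np.cos(TH),np.sin(TH)]); by=np.array([-bx[1],bx[0]])
def w(lx,ly): return B+lx*bx+ly*by
def l(p): d=np.array(p[:2])-B; return np.array([d@bx,d@by])
def rel(lx,ly,z,sgn=1,dyaw=0):
    s=monitor.read_state(); R=Ro.from_rotvec(s['tcp_rot']).as_matrix()
    y=np.array([*bx,0])*sgn; x=np.array([0,0,-1.]); Rt=np.c_[x,y,np.cross(x,y)]
    Rt=Ro.from_rotvec([0,0,dyaw]).as_matrix()@Rt
    p=np.array([*w(lx,ly),z])
    return np.round(R.T@(p-s['tool_pos']),4),np.round(Ro.from_matrix(R.T@Rt).as_rotvec(),4),np.round(R,3).tolist()
def st():
    s=monitor.read_state(); print('t',round(s['time'],2),'loc',np.round(l(s['tool_pos']),4),'z',round(s['tool_pos'][2],4),'F',np.round(s['wrist_force'],2),'w',round(s['width'],3),'q',np.round(s['q'],2))
E
python3 - <<'E'
from rel import *
st()
for s in(1,-1): print(rel(-.0185,-.345,.10,s),w(-.0185,-.345))
E
```

```text
t 0.1 loc [-0.2539 -0.8489] z 0.23 F [-0.12  0.39 -0.56] w 0.996 q [-1.34  0.26  1.61 -0.    1.27 -0.04]
(array([ 0.1309, -0.3793, -0.4065]), array([-1.1881, -0.0013,  0.0018]), [[-0.001, 0.264, -0.965], [0.002, -0.965, -0.264], [-1.0, -0.002, -0.0]]) [ 0.46982807 -0.17714608]
(array([ 0.1309, -0.3793, -0.4065]), array([1.9534e+00, 2.0000e-03, 1.4000e-03]), [[-0.001, 0.264, -0.965], [0.002, -0.965, -0.264], [-1.0, -0.002, -0.0]]) [ 0.46982807 -0.17714608]
```

>>> jog_arm(
  rows=[
    [0.06,-0.379,-0.4065,-1.188,0,0,50],
    [0.06,-0.379,-0.4065,-1.188,0,0,50],
    [0.06,-0.379,-0.4065,-1.188,0,0,50],
    [0.06,-0.379,-0.4065,-1.188,0,0,50],
    [0.06,-0.379,-0.4065,-1.188,0,0,50],
    [0.06,-0.379,-0.4065,-1.188,0,0,50],
    [0.06,-0.379,-0.4065,-1.188,0,0,50],
    [0.06,-0.379,-0.4065,-1.188,0,0,50],
    [0.131,-0.379,-0.4065,-1.188,0,0,50],
    [0.131,-0.379,-0.4065,-1.188,0,0,50],
    [0.131,-0.379,-0.4065,-1.188,0,0,50],
    [0.131,-0.379,-0.4065,-1.188,0,0,50],
    [0.131,-0.379,-0.4065,-1.188,0,0,50],
    [0.131,-0.379,-0.4065,-1.188,0,0,50],
    [0.131,-0.379,-0.4065,-1.188,0,0,50],
  ],
)

```text
time: 1.6
tool_pos: [0.47, -0.1783, 0.1005]
tcp_rot: [1.295, 1.153, -1.294]
wrist_force: [0.5, -0.4, -0.9]
width: 0.495
```

```bash
python3 - <<'E'
from rel import *
st(); print(rel(-.0185,-.345,.006)[:2])
cv2.imwrite("pics/w1.png",imaging.read_camera("wrist"))
E
```

```text
t 1.6 loc [-0.0182 -0.3462] z 0.1005 F [ 0.53 -0.4  -0.87] w 0.495 q [-0.41  0.06  2.1   0.    0.98 -0.3 ]
(array([ 0.0945, -0.0003, -0.001 ]), array([-0.0005, -0.0013, -0.    ]))
```

>>> jog_arm(
  rows=[
    [0.04,0,-0.001,0,0,0,50],
    [0.07,0,-0.001,0,0,0,50],
    [0.09,0,-0.001,0,0,0,50],
    [0.0945,0,-0.001,0,0,0,50],
    [0.0945,0,-0.001,0,0,0,50],
  ],
)

```text
time: 2.15
tool_pos: [0.4699, -0.1784, 0.0063]
tcp_rot: [1.297, 1.151, -1.295]
wrist_force: [-0.3, -0.6, 0.1]
width: 0.5
```

```bash
python3 - <<'E'
from rel import *
st()
a=imaging.read_camera("wrist");b=imaging.read_camera("scene")
cv2.imwrite("pics/w2.png",np.hstack([cv2.resize(a,(400,300)),cv2.resize(b[120:420,120:520],(400,300))]))
E
```

```text
t 2.15 loc [-0.0182 -0.3463] z 0.0063 F [-0.25 -0.55  0.08] w 0.5 q [-0.41  0.2   2.15  0.    0.79 -0.3 ]
```

View pics/w2.png

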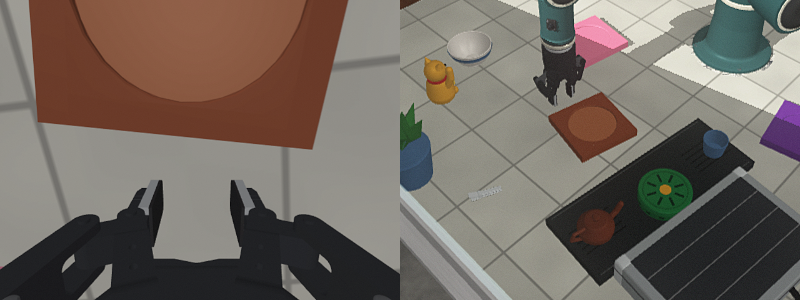

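>>> jog_arm(
  rows=[
    [0.003,0,-0.01,0,0,0,50],
    [0.003,0,-0.02,0,0,0,50],
    [0.003,0,-0.023,0,0,0,50],
    [0.003,0,-0.026,0,0,0,50],
    [0.003,0,-0.029,0,0,0,50],
    [0.003,0,-0.032,0,0,0,50],
    [0.003,0,-0.035,0,0,0,50],
    [0.003,0,-0.038,0,0,0,50],
    [0.003,0,-0.041,0,0,0,50],
    [0.003,0,-0.045,0,0,0,50],
    [0.003,0,-0.049,0,0,0,50],
    [0.003,0,-0.053,0,0,0,50],
    [0.003,0,-0.057,0,0,0,50],
    [0.003,0,-0.061,0,0,0,50],
    [0.003,0,-0.065,0,0,0,50],
    [0.003,0,-0.069,0,0,0,50],
    [0.003,0,-0.073,0,0,0,50],
    [0.003,0,-0.076,0,0,0,50],
    [0.003,0,-0.079,0,0,0,50],
    [0.003,0,-0.08,0,0,0,50],
  ],
)

```text
time: 4.25
tool_pos: [0.4814, -0.1001, 0.0053]
tcp_rot: [1.295, 1.147, -1.292]
wrist_force: [-1.1, -5.9, 1.3]
width: 0.499
```

```bash
cat > fit1.py <<'E'
from rel import *
import sys
tag=sys.argv[1]
c=imaging.camera_params("top"); im=imaging.read_camera("top"); cv2.imwrite(f"pics/top{tag}.png",im)
sc=imaging.camera_params("scene"); im2=imaging.read_camera("scene"); cv2.imwrite(f"pics/scene{tag}.png",im2)
st()
cv2.imwrite(f"pics/crop{tag}.png",np.hstack([cv2.resize(im[120:320,190:390],(400,400),interpolation=cv2.INTER_CUBIC),cv2.resize(im2[180:380,220:420],(400,400),interpolation=cv2.INTER_CUBIC)]))
E
python3 fit1.py 1
```

```text
t 4.35 loc [-0.0159 -0.2671] z 0.0053 F [-0.82 -4.69  0.61] w 0.502 q [-0.26  0.18  2.18 -0.    0.78 -0.14]
```

View pics/crop1.png

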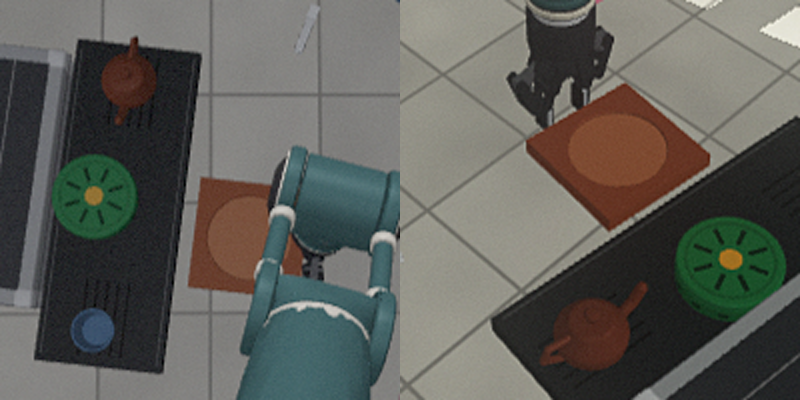

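The stand is square to the board, with a gap of about 20 mm left. I'll push on slowly.

>>> jog_arm(
  rows=[
    [0,0,-0.002,0,0,0,50],
    [0,0,-0.004,0,0,0,50],
    [0,0,-0.006,0,0,0,50],
    [0,0,-0.008,0,0,0,50],
    [0,0,-0.01,0,0,0,50],
    [0,0,-0.012,0,0,0,50],
    [0,0,-0.0135,0,0,0,50],
    [0,0,-0.0145,0,0,0,50],
    [0,0,-0.0155,0,0,0,50],
    [0,0,-0.0165,0,0,0,50],
  ],
)

```text
time: 5.35
tool_pos: [0.4833, -0.0842, 0.0053]
tcp_rot: [1.294, 1.147, -1.292]
wrist_force: [-0.1, -6.4, -0.2]
width: 0.501
```

>>> jog_arm(
  rows=[
    [0,0,-0.001,0,0,0,50],
    [0,0,-0.002,0,0,0,50],
    [0,0,-0.0025,0,0,0,50],
  ],
)

```text
time: 5.65
tool_pos: [0.4836, -0.0822, 0.0053]
tcp_rot: [1.293, 1.147, -1.292]
wrist_force: [-0.1, -4.9, -0.2]
width: 0.498
```

```bash
python3 fit1.py 2
```

```text
t 5.75 loc [-0.0158 -0.249 ] z 0.0053 F [-0.36 -4.37 -0.47] w 0.498 q [-0.22  0.18  2.18 -0.    0.78 -0.1 ]
```

View pics/crop2.png

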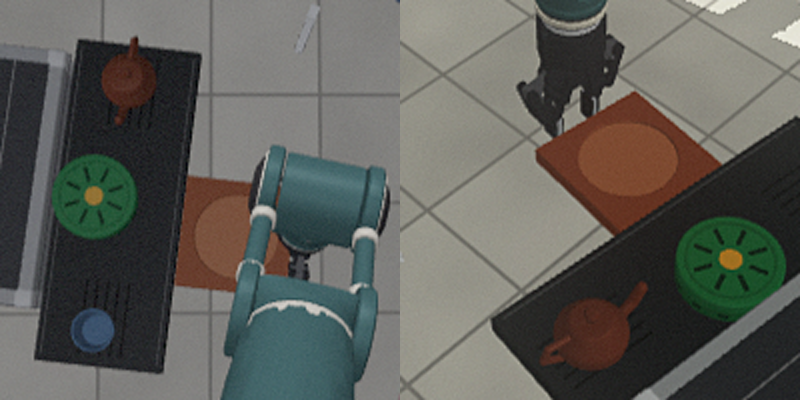

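>>> jog_arm(
  rows=[
    [0,0,-0.001,0,0,0,50],
    [0,0,-0.0015,0,0,0,50],
    [0,0,-0.002,0,0,0,50],
  ],
)

```text
time: 6.05
tool_pos: [0.4838, -0.0806, 0.0053]
tcp_rot: [1.291, 1.146, -1.292]
wrist_force: [-0.8, -5.6, -0.2]
width: 0.499
```

>>> jog_arm(
  rows=[
    [0,0,-0.0005,0,0,0,50],
    [0,0,-0.001,0,0,0,50],
  ],
)

```text
time: 6.25
tool_pos: [0.4838, -0.0802, 0.0053]
tcp_rot: [1.29, 1.146, -1.292]
wrist_force: [-1.6, -6.6, 0.1]
width: 0.498
```

>>> jog_arm(
  rows=[
    [0,0,-0.0005,0,0,0,50],
    [0,0,-0.001,0,0,0,50],
  ],
)

```text
time: 6.45
tool_pos: [0.4838, -0.0802, 0.0053]
tcp_rot: [1.288, 1.145, -1.293]
wrist_force: [-0.6, -8.8, -0.4]
width: 0.501
```

>>> jog_arm(
  rows=[
    [0,0,-0.001,0,0,0,50],
    [0,0,-0.0015,0,0,0,50],
    [0,0,-0.002,0,0,0,50],
    [0,0,-0.002,0,0,0,50],
  ],
)

```text
time: 6.85
tool_pos: [0.4838, -0.0802, 0.0054]
tcp_rot: [1.284, 1.143, -1.294]
wrist_force: [-0.9, -12.0, -0.8]
width: 0.499
```

```bash
python3 - <<'E'
from rel import *
st(); print(rel(-.0158,-.246,.005)[1:])
print(monitor.read_state()['torque'])
E
```

```text
t 6.85 loc [-0.0158 -0.2471] z 0.0054 F [ -0.93 -12.02  -0.78] w 0.499 q [-0.21  0.18  2.18 -0.02  0.78 -0.09]
(array([ 0.0043,  0.0111, -0.0041]), [[0.003, 0.994, -0.111], [-0.011, -0.111, -0.994], [-1.0, 0.004, 0.011]])
[-2.06076838  0.25503225 -0.17710523]
```

Snug contact confirmed: the arm stopped advancing while the force rose to 12 N. I'll retract, rise, and look straight down.

>>> jog_arm(
  rows=[
    [0,0,0.005,0,0.006,0,50],
    [0,0,0.012,0.004,0.011,-0.004,50],
    [-0.03,0,0.015,0.004,0.011,-0.004,50],
    [-0.08,0.005,0,0.004,0.011,-0.004,40],
    [-0.13,0.01,-0.04,0.004,0.011,-0.004,20],
    [-0.17,0.01,-0.08,0.004,0.011,-0.004,0],
    [-0.195,0.01,-0.12,0.004,0.011,-0.004,0],
    [-0.195,0.01,-0.147,0.004,0.011,-0.004,0],
    [-0.195,0.01,-0.147,0.004,0.011,-0.004,0],
    [-0.195,0.01,-0.147,0.004,0.011,-0.004,0],
  ],
)

```text
time: 7.85
tool_pos: [0.5095, 0.068, 0.199]
tcp_rot: [1.292, 1.154, -1.292]
wrist_force: [0.3, -0.5, -0.4]
width: -0.0
```

```bash
python3 - <<'E'
from rel import *
st(); cv2.imwrite("pics/w3.png",imaging.read_camera("wrist")); np.save("w3.npy",np.r_[monitor.read_state()['tool_pos'],monitor.read_state()['tcp_rot']])
cv2.imwrite("pics/scene3.png",imaging.read_camera("scene"))
E
```

```text
t 7.85 loc [-0.0075 -0.0969] z 0.199 F [ 0.31 -0.51 -0.36] w -0.0 q [ 0.08 -0.02  1.98  0.    1.18  0.2 ]
```

View pics/w3.png

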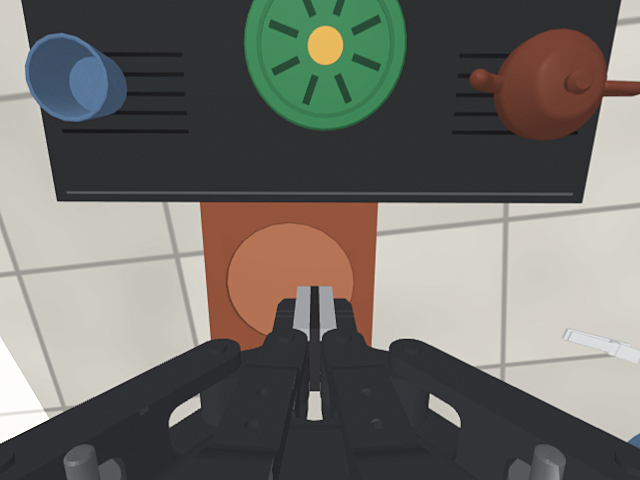

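```bash
cat >> rel.py <<'E'
def wray(uv,z,st):
    c=imaging.camera_params("wrist"); T=np.eye(4); T[:3,:3]=Ro.from_rotvec(st[3:]).as_matrix(); T[:3,3]=st[:3]; T=T@c['T_tool_cam']
    d=T[:3,:3]@np.array([(uv[0]-c['cx'])/c['fx'],(uv[1]-c['cy'])/c['fy'],1]); t=T[:3,3]
    return (t+d*(z-t[2])/d[2])[:2]
E
python3 - <<'E'
from rel import *
s=np.load("w3.npy"); im=cv2.imread("pics/w3.png")
L=lambda u,v,z:np.round(l(wray((u,v),z,s)),4)
for n,a in dict(bl=(57,201,.022),br=(583,202,.022),sl=(201,202.5,.02),sr=(378,202.5,.02),tin=(325,45,.052)).items(): print(n,L(*a))
h=cv2.cvtColor(im,cv2.COLOR_BGR2HSV)
y=((h[...,0]>15)&(h[...,0]<32)&(h[...,1]>100)&(h[...,2]>150)); v,u=np.nonzero(y[:120,250:400]); print('dot',u.mean()+250,v.mean(),len(u),L(u.mean()+250,v.mean(),.052))
# recess floor by brightness
b=((h[...,0]<14)&(h[...,2]>165)&(h[...,1]>80)).astype(np.uint8); v,u=np.nonzero(b[200:300,200:380]); print('rec u range at rows',[(r,np.nonzero(b[r,200:295])[0].min()+200,) for r in(240,260,280)],u.min()+200,v.min()+200)
P=np.array([wray((uu,vv),.02,s) for uu,vv in [(228,275),(290,223),(354,270)]]); print(np.array([l(p) for p in P]))
g=((h[...,0]>50)&(h[...,0]<80)&(h[...,1]>90)).astype(np.uint8); 
for r in(20,45,70,100): x=np.nonzero(g[r,200:450])[0]+200; print(r,x.min(),x.max(),L(x.min(),r,.052),L(x.max(),r,.052))
x=np.nonzero(g[:,325])[0]; print(x.max(),L(325,x.max(),.052),L(325,x.max(),.022))
E
```

```text
bl [-0.224  -0.0869]
br [ 0.2149 -0.0872]
sl [-0.1043 -0.0884]
sr [ 0.0444 -0.0882]
tin [-0.0019  0.0261]
dot 324.963503649635 44.981751824817515 1096 [-0.0019  0.0261]
rec u range at rows [(240, np.int64(245)), (260, np.int64(232)), (280, np.int64(228))] 200 208
[[-0.08548393 -0.15337507]
 [-0.02977819 -0.10597599]
 [ 0.0260164  -0.14847712]]
20 246 404 [-0.0549  0.0413] [0.0509 0.0414]
45 244 406 [-0.057  0.026] [0.0533 0.0261]
70 248 401 [-0.055   0.0103] [0.0508 0.0104]
100 264 385 [-0.0446 -0.0093] [ 0.0408 -0.0092]
130 [-0.0014 -0.0296] [-0.0006 -0.0296]
```

The stand is snug: its edge coincides with the board edge and it is square. Next I press lightly on the centre of the lid.

>>> jog_arm(
  rows=[
    [0,0.002,-0.04,0,0,0,0],
    [0.03,0.0055,-0.08,0,0,0,0],
    [0.07,0.0055,-0.11,0,0,0,0],
    [0.11,0.0055,-0.123,0,0,0,0],
    [0.13,0.0055,-0.123,0,0,0,0],
    [0.138,0.0055,-0.123,0,0,0,0],
    [0.138,0.0055,-0.123,0,0,0,0],
  ],
)

```text
time: 8.65
tool_pos: [0.5266, 0.1863, 0.0576]
tcp_rot: [1.291, 1.154, -1.301]
wrist_force: [-1.4, -1.0, 0.4]
width: 0.002
```

>>> jog_arm(
  rows=[
    [0.002,0,0,0,0,0,0],
    [0.004,0,0,0,0,0,0],
    [0.006,0,0,0,0,0,0],
    [0.007,0,0,0,0,0,0],
    [0.008,0,0,0,0,0,0],
    [0.009,0,0,0,0,0,0],
  ],
)

```text
time: 9.25
tool_pos: [0.5276, 0.1862, 0.052]
tcp_rot: [1.291, 1.153, -1.3]
wrist_force: [-8.0, -4.7, 23.0]
width: -0.001
```

Contact is at z = 0.052 as expected, but the arm is stiff vertically at about 7 N/mm. I'll ease off to about 8 N and then drag.

>>> jog_arm(
  rows=[
    [0.0012,0,0,0,0,0,0],
    [0.0012,0,0.001,0,0,0,0],
    [0.0012,0,0.003,0,0,0,0],
    [0.0012,-0.001,0.006,0,0,0,0],
  ],
)

```text
time: 9.65
tool_pos: [0.5276, 0.1812, 0.0521]
tcp_rot: [1.294, 1.152, -1.296]
wrist_force: [0.9, 2.8, 6.3]
width: -0.0
```

```bash
python3 - <<'E'
from rel import *
st(); print(rel(0,0,.05)[1:]); cv2.imwrite("pics/w4.png",imaging.read_camera("wrist"))
E
```

```text
t 9.65 loc [-0.0026  0.0177] z 0.0521 F [0.92 2.84 6.28] w -0.0 q [0.29 0.22 2.01 0.   0.91 0.4 ]
(array([-0.0014,  0.0002,  0.0013]), [[-0.001, 0.993, -0.117], [-0.0, -0.117, -0.993], [-1.0, -0.001, 0.0]])
```

>>> jog_arm(
  rows=[
    [0.0012,0,0.003,0,0,0,0],
    [0.0012,-0.001,0.006,0,0,0,0],
    [0.0012,-0.001,0.01,0,0,0,0],
    [0.0012,-0.002,0.014,0,0,0,0],
    [0.0012,-0.003,0.018,0,0,0,0],
    [0.0012,-0.003,0.022,0,0,0,0],
    [0.0012,-0.004,0.026,0,0,0,0],
    [0.0012,-0.004,0.03,0,0,0,0],
    [0.0012,-0.005,0.034,0,0,0,0],
    [0.0012,-0.006,0.038,0,0,0,0],
    [0.0012,-0.006,0.042,0,0,0,0],
    [0.0012,-0.007,0.045,0,0,0,0],
    [0.0012,-0.007,0.047,0,0,0,0],
    [0.0012,-0.007,0.048,0,0,0,0],
  ],
)

```text
time: 11.1
tool_pos: [0.5161, 0.1346, 0.052]
tcp_rot: [1.297, 1.151, -1.294]
wrist_force: [-0.3, 3.6, 5.7]
width: 0.001
```

```bash
python3 - <<'E'
from rel import *
st(); 
im=imaging.read_camera("scene"); cv2.imwrite("pics/scene5.png",im)
import subprocess
E
```

```text
t 11.1 loc [-0.0085 -0.03  ] z 0.052 F [-0.26  3.63  5.74] w 0.001 q [0.21 0.18 2.07 0.   0.89 0.32]
```

>>> jog_arm(
  rows=[
    [-0.01,0,0,0,0,0,0],
    [-0.05,0,-0.01,0,0,0,40],
    [-0.1,0,-0.03,0,0,0,75],
    [-0.14,0,-0.05,0,0,0,75],
    [-0.148,0,-0.062,0,0,0,75],
    [-0.148,0,-0.062,0,0,0,75],
    [-0.148,0,-0.062,0,0,0,75],
  ],
)

```text
time: 11.85
tool_pos: [0.522, 0.1953, 0.1986]
tcp_rot: [1.294, 1.152, -1.296]
wrist_force: [-0.6, -0.4, -1.0]
width: 0.745
```

```bash
cat > look.py <<'E'
from rel import *
import sys
tag=sys.argv[1]; zl=float(sys.argv[2]) if len(sys.argv)>2 else .052
S=monitor.read_state(); s=np.r_[S['tool_pos'],S['tcp_rot']]
im=imaging.read_camera("wrist"); st(); np.save(f"w{tag}.npy",s); cv2.imwrite(f"pics/w{tag}.png",im)
h=cv2.cvtColor(im,cv2.COLOR_BGR2HSV)
y=((h[...,0]>15)&(h[...,0]<32)&(h[...,1]>100)&(h[...,2]>150)).astype(np.uint8)
n,lb,stt,ce=cv2.connectedComponentsWithStats(y)
for k in range(1,n):
    if 300<stt[k,4]<6000: print('dot',ce[k],stt[k,4],np.round(l(wray(ce[k],zl,s)),4))
E
python3 look.py 5
```

```text
t 11.9 loc [-0.0102  0.0304] z 0.1977 F [-0.45  0.68 -0.49] w 0.747 q [ 0.31  0.07  1.9  -0.    1.18  0.43]
dot [318.26488095 290.58482143] 672 [-0.0077 -0.0258]
```

View pics/w5.png

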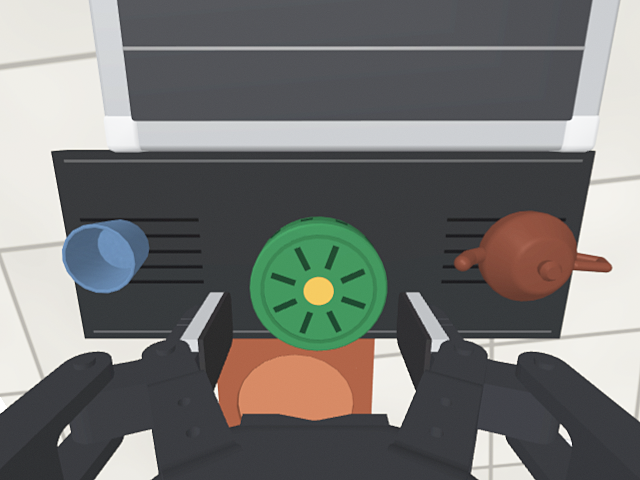

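The tin is free of the case at local (-8,-26) mm, with its lid dot at pixel (318,291). Next I put the open fingers behind it.

>>> jog_arm(
  rows=[
    [0.03,0.0025,-0.0116,0,0,0,75],
    [0.07,0.0025,-0.0116,0,0,0,75],
    [0.11,0.0025,-0.0116,0,0,0,75],
    [0.14,0.0025,-0.0116,0,0,0,75],
    [0.16,0.0025,-0.0116,0,0,0,75],
    [0.168,0.0025,-0.0116,0,0,0,75],
    [0.168,0.0025,-0.0116,0,0,0,75],
  ],
)

```text
time: 12.6
tool_pos: [0.5222, 0.2043, 0.0267]
tcp_rot: [1.289, 1.155, -1.304]
wrist_force: [0.7, -0.1, 0.0]
width: 0.748
```

```bash
python3 look.py 6; python3 - <<'E'
from rel import *
print(rel(0,0,.03)[1])
im=cv2.imread('pics/w6.png')
from workcell import imaging
b=imaging.read_camera("scene"); cv2.imwrite("pics/c6.png",np.hstack([cv2.resize(im,(400,300)),cv2.resize(b[150:390,240:560],(400,300))]))
E
```

```text
t 12.65 loc [-0.0091  0.0408] z 0.0284 F [-0.25 -0.61  0.48] w 0.755 q [ 0.33  0.27  2.01 -0.    0.87  0.45]
[-0.0022  0.0027  0.0054]
```

View pics/c6.png

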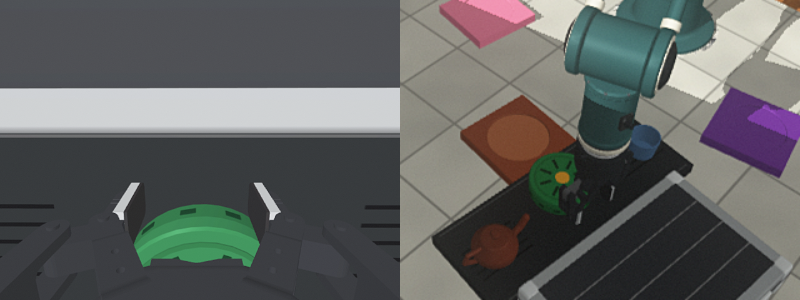

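>>> jog_arm(
  rows=[
    [0,0,0.004,0,0,0,75],
    [0,0,0.007,0,0,0,75],
    [0,0,0.009,0,0,0,75],
    [0,0,0.011,0,0,0,75],
    [0,-0.001,0.013,0,0,0,75],
    [0,-0.001,0.016,0,0,0,75],
    [0,-0.002,0.02,0,0,0,75],
    [0,-0.002,0.024,0,0,0,75],
    [0,-0.003,0.028,0,0,0,75],
    [0,-0.003,0.032,0,0,0,75],
    [0,-0.004,0.036,0,0,0,75],
    [0,-0.005,0.04,0,0,0,75],
    [0,-0.005,0.044,0,0,0,75],
    [0,-0.006,0.048,0,0,0,75],
    [0,-0.006,0.052,0,0,0,75],
    [0,-0.007,0.056,0,0,0,75],
    [0,-0.007,0.058,0,0,0,75],
    [0,-0.008,0.06,0,0,0,75],
  ],
)

```text
time: 14.5
tool_pos: [0.5099, 0.1466, 0.0298]
tcp_rot: [1.293, 1.152, -1.299]
wrist_force: [0.8, 0.8, 0.9]
width: 0.753
```

```bash
cat > scn.py <<'E'
from rel import *
import sys
c=imaging.camera_params("scene")
def sray(u,v,z):
    d=c['T'][:3,:3]@np.array([(u-c['cx'])/c['fx'],(v-c['cy'])/c['fy'],1]);t=c['T'][:3,3];return np.round(l((t+d*(z-t[2])/d[2])[:2]),4)
def dot(im):
    h=cv2.cvtColor(im,cv2.COLOR_BGR2HSV); y=((h[...,0]>12)&(h[...,0]<32)&(h[...,1]>110)&(h[...,2]>120)).astype(np.uint8)
    n,lb,s,ce=cv2.connectedComponentsWithStats(y); return [(ce[k].round(1),s[k,4]) for k in range(1,n) if 30<s[k,4]<400 and ce[k,0]>220]
def recess(im):
    h=cv2.cvtColor(im,cv2.COLOR_BGR2HSV); y=((h[...,0]<16)&(h[...,1]>70)&(h[...,2]>125)).astype(np.uint8); y[:, :250]=0
    n,lb,s,ce=cv2.connectedComponentsWithStats(y); k=1+np.argmax(s[1:,4]); cs,_=cv2.findContours((lb==k).astype(np.uint8),0,1); return cv2.fitEllipse(max(cs,key=len)),s[k,4]
if __name__=="__main__":
    t=sys.argv[1]; z=float(sys.argv[2])
    im=imaging.read_camera("scene") if len(sys.argv)<4 else cv2.imread(f"pics/scene{t}.png")
    cv2.imwrite(f"pics/scene{t}.png",im); st()
    for d,a in dot(im): print(d,a,sray(*d,z))
    try: print(recess(im))
    except Exception as e: print(e)
E
python3 scn.py 3 .052 x; python3 scn.py 7 .052
```

```text
t 14.5 loc [-0.0161 -0.0188] z 0.0298 F [0.81 0.83 0.89] w 0.753 q [ 0.23  0.21  2.08 -0.    0.85  0.35]
[391.5  14.7] 53 [-0.956  -0.9195]
[560.  109.5] 31 [-0.902  -0.1611]
[585.6 123. ] 49 [-0.8997 -0.0754]
[573.5 132.9] 54 [-0.8297 -0.0702]
[588.4 134.9] 31 [-0.8542 -0.0387]
[596.2 166.9] 88 [-0.7432  0.0517]
[635.1 185.2] 37 [-0.7543  0.1533]
[385.  309.2] 86 [0.0019 0.0279]
(((480.3644104003906, 23.925872802734375), (47.691619873046875, 118.5159683227539), 78.37010955810547), np.int32(4285))
t 14.55 loc [-0.0164 -0.0191] z 0.0297 F [0.39 0.24 0.79] w 0.747 q [ 0.23  0.21  2.08 -0.    0.85  0.35]
[393.   14.4] 42 [-0.9622 -0.9178]
[381.6  32.7] 33 [-0.826  -0.8381]
[342.   42.3] 269 [-0.6686 -0.8713]
[366.9  35.4] 94 [-0.771  -0.8554]
[411.4  86.6] 31 [-0.649  -0.5228]
[559.8 109.5] 33 [-0.9015 -0.1615]
[584.9 124.7] 54 [-0.8906 -0.072 ]
[573.1 134. ] 54 [-0.8242 -0.068 ]
[635.2 182.3] 62 [-0.7651  0.1477]
[355.4 273.4] 38 [-0.0142 -0.0786]
(((507.4505310058594, 21.394380569458008), (34.988075256347656, 66.96333312988281), 44.5755500793457), np.int32(1778))
```

>>> jog_arm(
  rows=[
    [0,0,0.003,0,0,0,75],
    [0,-0.001,0.006,0,0,0,75],
    [0,-0.001,0.01,0,0,0,75],
    [0,-0.002,0.014,0,0,0,75],
    [0,-0.002,0.018,0,0,0,75],
    [0,-0.003,0.022,0,0,0,75],
    [0,-0.004,0.026,0,0,0,75],
    [0,-0.004,0.03,0,0,0,75],
    [0,-0.005,0.034,0,0,0,75],
    [0,-0.005,0.038,0,0,0,75],
    [0,-0.006,0.042,0,0,0,75],
    [0,-0.006,0.046,0,0,0,75],
    [0,-0.007,0.049,0,0,0,75],
    [0,-0.008,0.052,0,0,0,75],
    [0,-0.008,0.054,0,0,0,75],
    [0,-0.008,0.056,0,0,0,75],
    [0,-0.008,0.056,0,0,0,75],
  ],
)

```text
time: 16.25
tool_pos: [0.4949, 0.0914, 0.0298]
tcp_rot: [1.292, 1.152, -1.299]
wrist_force: [-0.1, 1.0, 0.5]
width: 0.754
```

```bash
python3 scn.py 8 .05 | egrep 't |38|3[0-9][0-9]\.. +2[0-9]|\-0\.1'
```

```text
t 16.3 loc [-0.0247 -0.0753] z 0.0297 F [-0.03 -1.24  0.35] w 0.749 q [ 0.13  0.16  2.14 -0.    0.84  0.25]
[560.2 109.6] 31 [-0.9052 -0.1618]
```

>>> jog_arm(
  rows=[
    [0,0,-0.006,0,0,0,75],
    [-0.02,0,-0.015,0,0,0,75],
    [-0.06,0,-0.01,0,0,0,75],
    [-0.11,0,0,0,0,0,75],
    [-0.15,0,0,0,0,0,75],
    [-0.17,0,0,0,0,0,75],
    [-0.17,0,0,0,0,0,75],
    [-0.17,0,0,0,0,0,75],
  ],
)

```text
time: 17.1
tool_pos: [0.4955, 0.092, 0.1996]
tcp_rot: [1.292, 1.152, -1.299]
wrist_force: [0.6, -1.2, 0.0]
width: 0.751
```

```bash
python3 look.py 9 .05
```

```text
t 17.15 loc [-0.025  -0.0749] z 0.1983 F [-0.41 -0.49 -1.28] w 0.751 q [ 0.14 -0.04  2.   -0.    1.19  0.25]
dot [313.86801242 289.1878882 ] 644 [-0.026  -0.1317]
```

View pics/w9.png

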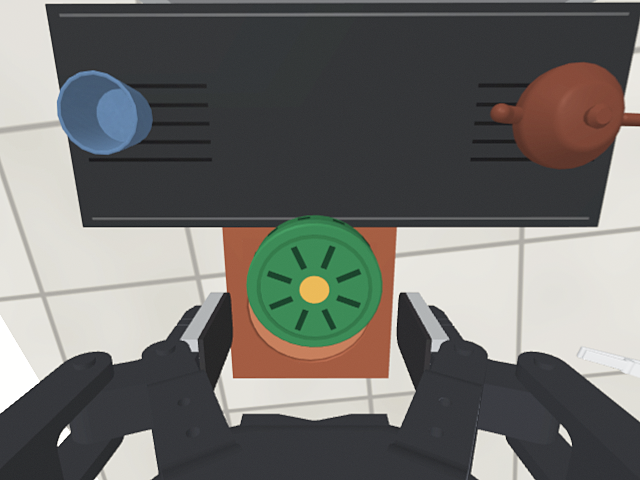

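```bash
python3 - <<'E'
from rel import *
s=np.load("w9.npy")
for u,v,z in [(222,227,.02),(397,227,.02),(234.5,378,.02),(389,378,.02),(84,227,.022),(598,227,.022)]: print(np.round(l(wray((u,v),z,s)),4))
im=cv2.imread('pics/w9.png'); h=cv2.cvtColor(im,cv2.COLOR_BGR2HSV)
b=(h[...,0]<14)&(h[...,1]>90)&(h[...,2]>80)
for r in (232,240,370): x=np.nonzero(b[r])[0]; x=x[(x>200)&(x<420)]; print(r,x.min(),x.max(),[np.round(l(wray((q,r),.02,s)),4) for q in(x.min(),x.max())])
E
```

```text
[-0.1051 -0.0869]
[ 0.0453 -0.087 ]
[-0.1031 -0.2371]
[ 0.046 -0.237]
[-0.2228 -0.0862]
[ 0.2158 -0.0868]
232 223 395 [array([-0.1045, -0.0913]), array([ 0.0438, -0.0915])]
240 223 395 [array([-0.105 , -0.0985]), array([ 0.0442, -0.0987])]
370 233 388 [array([-0.104 , -0.2282]), array([ 0.0446, -0.2281])]
```

>>> jog_arm(
  rows=[
    [0.03,-0.0015,-0.013,0,0,0,75],
    [0.07,-0.0015,-0.013,0,0,0,75],
    [0.11,-0.0015,-0.013,0,0,0,75],
    [0.14,-0.0015,-0.013,0,0,0,75],
    [0.16,-0.0015,-0.013,0,0,0,75],
    [0.168,-0.0015,-0.013,0,0,0,75],
    [0.168,-0.0015,-0.013,0,0,0,75],
    [0.168,-0.0015,-0.013,0,0,0,75],
  ],
)

```text
time: 17.95
tool_pos: [0.4937, 0.1047, 0.0304]
tcp_rot: [1.291, 1.154, -1.301]
wrist_force: [0.4, -0.4, -0.5]
width: 0.748
```

```bash
python3 - <<'E'
from rel import *
st(); print(rel(-.0284,-.1056,.03)[:2])
E
```

```text
t 17.95 loc [-0.0274 -0.0623] z 0.0304 F [ 0.38 -0.38 -0.53] w 0.748 q [ 0.16  0.17  2.13 -0.    0.85  0.28]
(array([ 0.0005, -0.001 ,  0.0433]), array([-0.0018,  0.0029,  0.0059]))
```

>>> jog_arm(
  rows=[
    [0,0,0.004,0,0.003,0.004,75],
    [0,0,0.008,0,0.003,0.006,75],
    [0,0,0.011,0,0.003,0.006,75],
    [0,0,0.014,0,0.003,0.006,75],
    [0,-0.001,0.017,0,0.003,0.006,75],
    [0,-0.001,0.02,0,0.003,0.006,75],
    [0,-0.001,0.023,0,0.003,0.006,75],
    [0,-0.001,0.026,0,0.003,0.006,75],
    [0,-0.001,0.029,0,0.003,0.006,75],
    [0,-0.001,0.032,0,0.003,0.006,75],
    [0,-0.001,0.035,0,0.003,0.006,75],
    [0,-0.001,0.037,0,0.003,0.006,75],
    [0,-0.001,0.039,0,0.003,0.006,75],
    [0,-0.001,0.04,0,0.003,0.006,75],
    [0,-0.001,0.041,0,0.003,0.006,75],
    [0,-0.001,0.042,0,0.003,0.006,75],
    [0,-0.001,0.042,0,0.003,0.006,75],
  ],
)

```text
time: 19.65
tool_pos: [0.4878, 0.063, 0.0305]
tcp_rot: [1.296, 1.151, -1.295]
wrist_force: [0.0, -0.3, -0.3]
width: 0.753
```

```bash
python3 scn.py 10 .046|grep t; python3 - <<'E'
import cv2;im=cv2.imread("pics/scene10.png");cv2.imwrite("pics/c10.png",cv2.resize(im[170:330,220:420],(800,640)[:1]+(600,),interpolation=cv2.INTER_CUBIC))
E
```

```text
t 19.7 loc [-0.0284 -0.1043] z 0.0305 F [-0.53  1.01 -0.01] w 0.749 q [0.08 0.14 2.16 0.   0.84 0.2 ]
(((491.9673156738281, 22.69744300842285), (47.88642501831055, 81.82145690917969), 69.68325805664062), np.int32(2927))
```

View pics/c10.png

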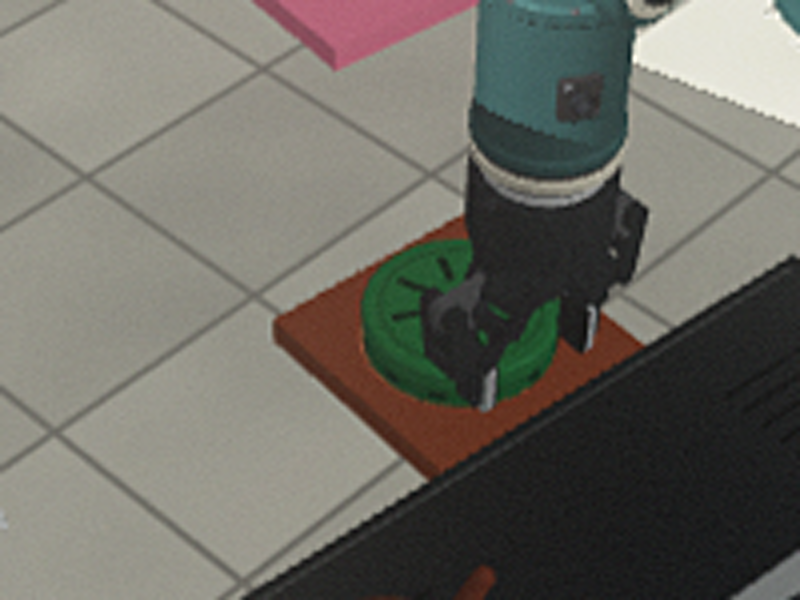

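>>> jog_arm(
  rows=[
    [0,0,-0.006,0,0,0,75],
    [-0.02,0,-0.015,0,0,0,75],
    [-0.06,0,-0.01,0,0,0,75],
    [-0.11,0,-0.005,0,0,0,90],
    [-0.15,0,-0.005,0,0,0,100],
    [-0.17,0,-0.005,0,0,0,100],
    [-0.17,0,-0.005,0,0,0,100],
    [-0.17,0,-0.005,0,0,0,100],
  ],
)

```text
time: 20.5
tool_pos: [0.4884, 0.0683, 0.2005]
tcp_rot: [1.296, 1.151, -1.295]
wrist_force: [0.3, -0.4, -0.2]
width: 0.999
```

```bash
python3 look.py 11 .046; python3 - <<'E'
from rel import *
s=np.load("w11.npy"); im=cv2.imread('pics/w11.png'); h=cv2.cvtColor(im,cv2.COLOR_BGR2HSV)
b=(h[...,0]<14)&(h[...,1]>90)&(h[...,2]>80)
for r in (225,232,240,250): 
    x=np.nonzero(b[r])[0]; x=x[(x>180)&(x<440)]
    if len(x): print(r,x.min(),x.max(),[np.round(l(wray((q,r),.02,s)),4) for q in(x.min(),x.max())])
cv2.imwrite("pics/c11.png",cv2.resize(im[150:420,140:500],(800,600),interpolation=cv2.INTER_CUBIC))
E
```

```text
t 20.55 loc [-0.0293 -0.0993] z 0.1992 F [-0.53  0.5   0.08] w 0.998 q [ 0.09 -0.06  2.02  0.    1.18  0.21]
dot [313.69551282 292.625     ] 624 [-0.0299 -0.1609]
225 227 400 [array([-0.1044, -0.1092]), array([ 0.0444, -0.1095])]
232 227 399 [array([-0.1048, -0.1155]), array([ 0.0439, -0.1157])]
240 228 399 [array([-0.1043, -0.1227]), array([ 0.0443, -0.1229])]
250 228 398 [array([-0.1049, -0.1318]), array([ 0.044, -0.132])]
```

View pics/c11.png

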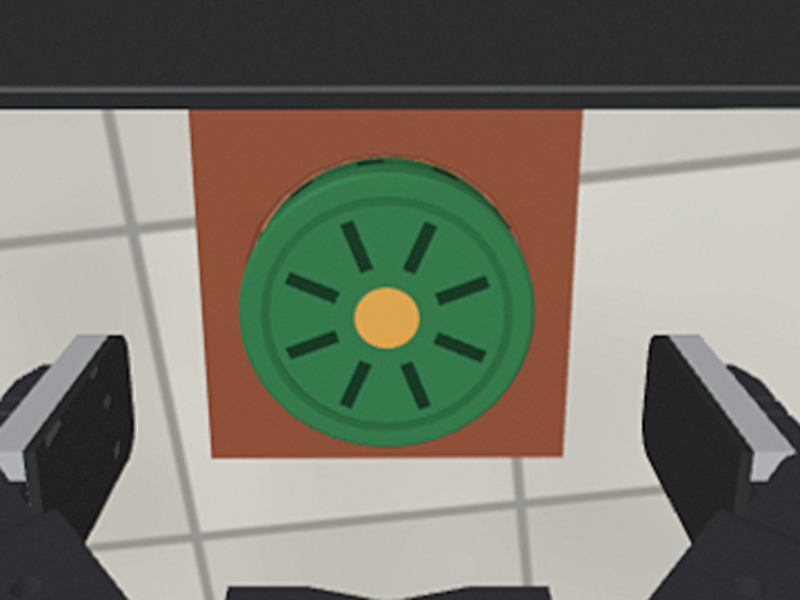

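The tin appears centred within about 1 mm: the lid dot is at crop pixel (387,318), and a thin arc of recess shows behind it. To confirm it is down, I'll gently touch the lid. A seated lid should be at 46 mm; on the rim it would be at 50 mm.

>>> jog_arm(
  rows=[
    [0,0,0.03,0,0,0,0],
    [0.02,0,0.06,0,0,0,0],
    [0.06,0,0.0616,0,0,0,0],
    [0.1,0,0.0616,0,0,0,0],
    [0.125,0,0.0616,0,0,0,0],
    [0.138,0,0.0616,0,0,0,0],
    [0.143,0,0.0616,0,0,0,0],
    [0.143,0,0.0616,0,0,0,0],
    [0.143,0,0.0616,0,0,0,0],
  ],
)

```text
time: 21.45
tool_pos: [0.4812, 0.007, 0.0573]
tcp_rot: [1.295, 1.151, -1.295]
wrist_force: [0.1, 0.2, -0.7]
width: -0.002
```

>>> jog_arm(
  rows=[
    [0.002,0,0,0,0,0,0],
    [0.004,0,0,0,0,0,0],
    [0.005,0,0,0,0,0,0],
    [0.006,0,0,0,0,0,0],
  ],
)

```text
time: 21.85
tool_pos: [0.4814, 0.007, 0.0516]
tcp_rot: [1.295, 1.151, -1.294]
wrist_force: [-0.0, -0.8, -0.4]
width: -0.0
```

>>> jog_arm(
  rows=[
    [0.001,0,0,0,0,0,0],
    [0.002,0,0,0,0,0,0],
    [0.003,0,0,0,0,0,0],
    [0.003,0,0,0,0,0,0],
  ],
)

```text
time: 22.25
tool_pos: [0.4812, 0.007, 0.0484]
tcp_rot: [1.295, 1.151, -1.295]
wrist_force: [-0.0, -0.8, -0.4]
width: -0.006
```

>>> jog_arm(
  rows=[
    [0.001,0,0,0,0,0,0],
    [0.002,0,0,0,0,0,0],
    [0.0025,0,0,0,0,0,0],
    [0.0025,0,0,0,0,0,0],
  ],
)

```text
time: 22.65
tool_pos: [0.4812, 0.007, 0.046]
tcp_rot: [1.295, 1.151, -1.295]
wrist_force: [-1.5, -0.4, 2.8]
width: -0.001
```

>>> jog_arm(
  rows=[
    [0.0005,0,0,0,0,0,0],
    [0.001,0,0,0,0,0,0],
  ],
)

```text
time: 22.85
tool_pos: [0.4812, 0.007, 0.046]
tcp_rot: [1.295, 1.151, -1.295]
wrist_force: [-6.0, -0.5, 13.2]
width: -0.001
```

The lid is at 46 mm, so the tin is seated. I'll lift straight up and make a final check from clear.

>>> jog_arm(
  rows=[
    [-0.001,0,0,0,0,0,0],
    [-0.004,0,0,0,0,0,0],
    [-0.02,0,0,0,0,0,0],
    [-0.06,0,0,0,0,0,0],
    [-0.11,0,-0.02,0,0,0,0],
    [-0.15,0,-0.04,0,0,0,0],
    [-0.16,0,-0.062,0,0,0,0],
    [-0.16,0,-0.062,0,0,0,0],
    [-0.16,0,-0.062,0,0,0,0],
  ],
)

```text
time: 23.75
tool_pos: [0.4882, 0.0687, 0.2056]
tcp_rot: [1.293, 1.152, -1.295]
wrist_force: [-0.6, -0.6, -0.1]
width: -0.003
```

```bash
python3 look.py 12 .046; python3 - <<'E'
from rel import *
a=imaging.read_camera("wrist"); b=imaging.read_camera("scene"); cv2.imwrite("pics/c12.png",np.hstack([cv2.resize(a,(400,300)),cv2.resize(b[160:430,120:480],(400,300))]))
E
```

```text
t 23.8 loc [-0.0293 -0.0992] z 0.2047 F [-0.24  0.61 -0.95] w -0.002 q [ 0.09 -0.06  2.01 -0.    1.2   0.21]
```

View pics/c12.png

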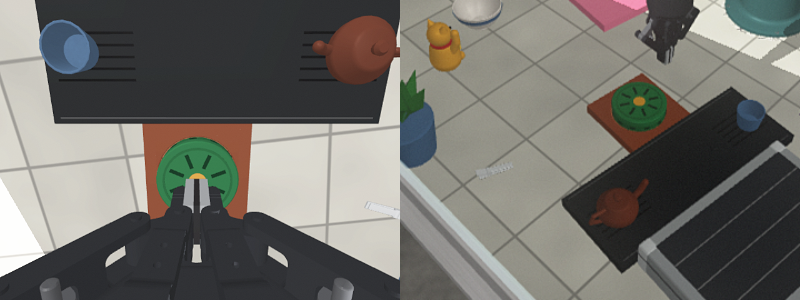

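```bash
python3 - <<'E'
from rel import *
for t,cols in (("9",(250,300,330,375)),("11",(250,310,370)),("12",(235,250,385,395))):
    s=np.load(f"w{t}.npy"); im=cv2.imread(f'pics/w{t}.png').astype(float)
    for c in cols:
        g=im[:,c-3:c+4].mean(1); red=g[:,2]-g[:,0]   # brown vs neutral
        out=[]
        d=np.diff(cv2.GaussianBlur(red[:,None],(1,5),0)[:,0])
        r1=120+d[120:260].argmax(); r2=r1+20+d[r1+20:420].argmin()
        print(t,c,'near',r1,np.round(l(wray((c,r1+.5),.0215,s))[1],4),'far',r2,np.round(l(wray((c,r2+.5),.02,s))[1],4))
E
```

```text
9 250 near 226 -0.0861 far 377 -0.2365
9 300 near 235 -0.0941 far 377 -0.2365
9 330 near 245 -0.1031 far 377 -0.2365
9 375 near 226 -0.0862 far 377 -0.2365
11 250 near 198 -0.086 far 355 -0.2366
11 310 near 198 -0.0861 far 305 -0.1849
11 370 near 198 -0.0862 far 355 -0.2368
12 235 near 197 -0.0859 far 341 -0.2248
12 250 near 197 -0.0859 far 348 -0.2323
12 385 near 198 -0.0868 far 350 -0.2344
12 395 near 198 -0.0868 far 340 -0.2236
```

```bash
python3 -c "
from workcell import finish_job,monitor
print(monitor.read_state()['wrist_force']); print(finish_job())"
```

```text
[ 0.20794952 -0.03226836 -0.1391278 ]
the job is handed in; nothing more can be done
None
```

The job is done and handed in at about 24 s of the 61 s allowed: the stand is snug and square against the board, and the tin lies flat in the recess.

**What I did:**
- **Stand:** I pushed it slowly with two fingertips until it stopped against the board's free edge. The force rose to 12 N there without the stand moving further.
- **Tin:** I dragged it about 55 mm clear of the case with light pressure on the lid. Then I put the open fingers behind it and slid it across into the recess.

**Last checks:**
- **Snug and square:** after the tin was in, the stand's near and far edges measured 150.5 mm apart, counting from the board edge (true size 150 mm). Any gap is therefore about 0.5 mm or less. The angle is equal on both sides.
- **Centred:** the tin is within about 1 mm of the recess centre.
- **Seated:** a touch on the lid met it at 46 mm, which is the in-recess height; on the rim it would have been 50 mm.
- **Surroundings:** the cup, teapot, cat, bowl and clip look undisturbed in the last picture. At hand-in the arm was clear of everything, with wrist force near zero.

**What was off:**
- **Lid force:** the first press on the lid, before the drag, reached 23 N because the arm is stiffer vertically than I expected. I eased it to about 6 N for the drag. The final touch reached 13 N.
- **Camera agreement:** the cameras disagreed with each other by 2–4 mm in absolute position. For the placing I relied on relative measurements from the wrist camera.
- **Last edge reading:** after that final touch the gripper hid part of the stand's far edge, so the last full edge measurement is from just before it. The near edge was unchanged afterwards.

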